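# Find the rocking canister lid and seat it

### The arm

A 6-joint arm with a two-finger parallel gripper is mounted at the origin on a cart in front of the work surface, level with it; the furniture and walls round the work are solid. World frame = base frame: x ahead of the robot, y to its left, z up, the work surface at z = 0. Lengths are in m, angles in rad, forces in N, time in s.
With the tool pointing down it reaches from about 0.3 to 0.85 m from the base axis. Payload 4.2 kg.
Tool frame: the origin (TCP) lies at the very end of the fingers, on their centre line; the grasp point (between the pads) lies 19 mm behind it; z points along the fingers, y is the direction in which the jaws open and shut (so a half turn about z gives the same grasp; the last joint's range is limited). The gripper opens to 91 mm and grips with 3 to 60 N. Pads are 32 mm wide; open, the fingers measure 118 mm over their backs; the gripper's body (76 mm by 178 mm) begins 60 mm behind the grasp point.
Start: joints at [-1.339, 0.32, 1.565, -0, 1.257, -0.02], TCP at [0.143, -0.557, 0.214] pointing down, gripper open.
Joint ranges: [-3.11, 3.11], [-0.84, 2.01], [0.21, 2.61], [-1.34, 4.49], [0.05, 2.63], [-2.56, 2.56]. Speed limits (rad/s): [2.57, 2.57, 3.14, 3.14, 3.14, 3.14].

### API

Orientations are given as a unit quaternion [w, x, y, z].
In Python, from station import env, vision gives the robot as it stands.
- The arm moves only by the tool carry_out, never from a script. Its argument "steps" is a list of rows, each an object of numbers: "tx", "ty", "tz": the shift along the tool's x, y, z in m; "wx", "wy", "wz": the turn, a rotation vector about the tool's x, y, z in rad; "grip": the finger opening in m, from 0 to 0.0912. A call has 1 to 5 rows; each row is the pose to reach, as a shift and turn from the pose commanded when the call began, along the tool's axes at that moment; what a row does not reach only later rows make up. A row lasts 1/12 s, in which the tool goes at most 41.7 mm and 7.16 degrees, less where a joint would pass 70% of its speed; a pose out of reach is approached as far as the arm can. A call with a gripper value outside its range is refused whole. The fingers move at their own pace and stop on an object; "grip_force" is the grip in N (left out, the last holds). Time passes only in rows, so rows that repeat a pose let the fingers close. It gives the time, the measured TCP pose, the force and the opening at its end, in the units of the state.
- env.sense(): the state, without advancing time (a new reading comes with each control period).
- vision.capture(name): name is "side" or "top"; returns the picture (400x640x3 uint8, red, green, blue); there is no depth.
- vision.camera_model(name): a dict with "camera_matrix" (3x3 intrinsics, pixels), "rvec" (rotation vector, rad) and "tvec" (3), from world to camera coordinates, as OpenCV has them. Camera axes: x right, y down, z forward; pixel columns grow to the right and rows downward; lengths in m; the calibration is good to about 2 mm. A picture is of the moment at which its call begins. camera_model takes no time and is no camera call.
- env.job_done(): hands the job in, once; it reports no verdict.
The state is a dict: "t": time; "joint_positions": joint angles; "qd": joint speeds; "joint_efforts": joint torques, N m; "ee_pos": TCP position; "ee_rot": TCP orientation; "ft_force": force on the tool from outside, world axes, zero at the start; "moment": the same for the moment, N m; "gripper_width": opening from 0.0 (shut) to 1.0 (fully open).
Only numpy, scipy, OpenCV 4.12 (cv2) and the standard library are available. Lean on these libraries where they do the work, as an engineer would, in place of code of your own. Each camera call takes 0.05 s, during which the arm holds its last target.

### The job

Four canisters of chocolate toppings stand along the bar, and one of their wooden lids has not dropped into its canister: it lies a little off centre and rocks when you press near its edge. Press on the lids with the fingertips to find the one that rocks, nudge it across until it drops in and press it down, so that all four lids sit fully home and level. Push and press only: do not lift any lid off its canister, and leave the shot glass, the scoop and the sweets where they are.

Things in the scene. Friction and masses are not known exactly. Their poses are not given: they have to be found in the camera images.
- lid_0: one of four identical round wooden lids, any of which may be the loose one, on any canister. Flange 93 mm across, 7 mm thick; under it a step 72.4 mm across, 3.5 mm deep; on top a central knob, foot 16 mm across, widest (23 mm) 16 to 21 mm and top 26 mm above the flange's underside. 0.1 kg, not fixed. Origin: centre of the flange's underside; z: up through the knob; x and y mean nothing.
- lid_1: lid, same as lid_0 (size, origin, axes). Each lid lies on a white canister fixed to the bar: 90 mm wide, rim 70 mm above the bar, mouth 76 mm across, under its lid. A seated lid is level and firm: flange on the rim, origin at z = 70 mm, top face at 77 mm, step inside the mouth with about 2 mm play all round.
- lid_2: lid, same as lid_0. The loose one, whichever it is, lies about 5 mm off centre, towards the robot or to one side, never away from it; there its step stands on the rim, so it is 3 to 5 mm too high there and tilts (about 0.05 rad) down to the opposite side. Pressed near the edge on its high side it tips at under 1 N, then its step meets the rim and it stays about 3 mm too high there.
- lid_3: lid, same as lid_0. The loose one, whichever it is, seats when pushed about 5 mm level towards its low side, e.g. at the knob from the high side (under 2 N): it drops in by its own weight or with a light press on top, and then stops firmly. Behind the lids stands the espresso machine: front at x = 0.57 m; its two handles, 0.23 to 0.30 m up, reach out to x = 0.51 m at y = 0.11 and -0.18 m.
- shot_glass: clear shot glass 49 mm wide and 62 mm high, upright between two canisters; origin: centre of its foot. Bystander.
- scoop: small steel measuring scoop, 145 x 46 x 30 mm, lying flat on the right; origin: centre of its underside. Bystander.
- star_a: yellow foil-wrapped star-shaped sweet, 51 x 48 x 20 mm, lying flat on the right; origin: centre of its underside. Bystander.
- star_b: green foil-wrapped star-shaped sweet, 51 x 48 x 20 mm, lying flat near the middle; origin: centre of its underside. Bystander.

How it is judged:
At the end, for the whole second after the job is handed in: All four lids lie in their canisters: flange underside between 68 and 71.2 mm above the bar (70 mm is fully home), tilted less than 0.02 rad, at rest; shot glass, scoop and the two stars within 30 mm of where they started (height (world z) of lid_0 between 0.068 and 0.0712 m and angle between each of lid_0, lid_1, lid_2, lid_3's own z axis and vertical below 0.02 rad and linear speed of each of lid_0, lid_1, lid_2, lid_3 below 0.01 m/s and height (world z) of lid_1 between 0.068 and 0.0712 m and height (world z) of lid_2 between 0.068 and 0.0712 m and height (world z) of lid_3 between 0.068 and 0.0712 m and distance of each of shot_glass, star_a, star_b, scoop from where it was at the start of the episode below 0.03 m); the robot touches nothing.
It fails at once if a lid is lifted: its flange's underside, at the centre, rises above 84 mm (14 mm over its seat) (height (world z) of any of lid_0, lid_1, lid_2, lid_3 above 0.084 m).
It fails at once if the shot glass, the scoop or a star sweet is moved more than 30 mm (distance of any of shot_glass, star_a, star_b, scoop from where it was at the start of the episode above 0.03 m).
It also fails if it takes over 64 s, if anything falls off the work surface, if the arm or the gripper's body presses on something with over 40 N, if the wrist force passes 120 N, or if a joint passes its speed limit or range.

## Working session

There is one attempt and no reset: what is moved stays moved. The work goes in short steps, Python scripts to look and compute and a tool call to move; the robot and the scene stay as the last step left them, time stands still between calls to the robot, and variables do not carry over. Pictures are saved under pics/ and viewed, and the job is handed in when it is done.

Besides the shell and the picture viewer there is one more tool, called after "Call:" as name([rows], argument=value, ...), one row to a line, values as JSON. carry_out: Moves the arm, as the interface text tells. Its arguments: {"type":"object","properties":{"steps":{"type":"array","items":{"type":"object","properties":{"tx":{"type":"number"},"ty":{"type":"number"},"tz":{"type":"number"},"wx":{"type":"number"},"wy":{"type":"number"},"wz":{"type":"number"},"grip":{"type":"number"}}}},"grip_force":{"type":"number"}},"required":["steps"]}

```bash
ls; mkdir -p pics
python3 - <<'E'
from station import env, vision
import cv2
s=env.sense(); print({k:s[k] for k in ('t','ee_pos','ee_rot','ft_force','gripper_width')})
for n in ('top','side'):
    im=vision.capture(n); cv2.imwrite(f'pics/{n}0.png',im[:,:,::-1]); print(n,vision.camera_model(n))
E
```

```text
pics
{'t': 0.0, 'ee_pos': array([ 0.14315606, -0.55637787,  0.21310363]), 'ee_rot': array([-8.95728858e-04,  9.92083839e-01,  1.25574069e-01, -8.56573810e-05]), 'ft_force': array([ 0.46690032,  0.61405167, -0.83101172]), 'gripper_width': 0.998758180565333}
top {'camera_matrix': array([[393.32819736,   0.        , 318.62160937],
       [  0.        , 393.32819736, 201.01494305],
       [  0.        ,   0.        ,   1.        ]]), 'rvec': array([ 2.15065702, -2.18591976,  0.14485138]), 'tvec': array([-0.1184577 ,  0.50577191,  1.19420036])}
side {'camera_matrix': array([[488.79699212,   0.        , 325.11409261],
       [  0.        , 488.79699212, 200.62382721],
       [  0.        ,   0.        ,   1.        ]]), 'rvec': array([ 0.28092819, -2.79318815,  1.24979622]), 'tvec': array([0.46373597, 0.20511179, 1.50265308])}
```

View pics/top0.png

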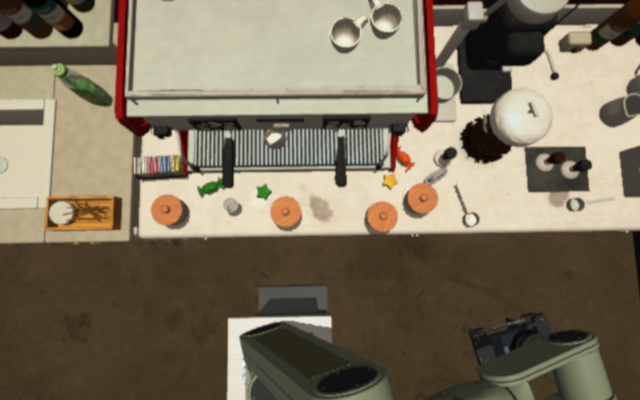

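View pics/side0.png

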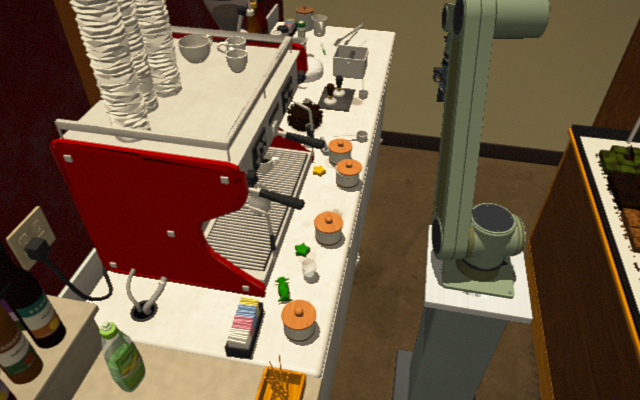

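```bash
cat > h.py <<'E'
import cv2, numpy as np
from station import env, vision
def cam(n):
    m=vision.camera_model(n);R=cv2.Rodrigues(np.array(m['rvec']))[0];return np.array(m['camera_matrix']),R,np.array(m['tvec']).ravel()
def ray(n,u,v):
    K,R,t=cam(n);d=R.T@np.linalg.inv(K)@np.array([u,v,1.]);return -R.T@t,d
def onplane(n,u,v,z):
    c,d=ray(n,u,v);return c+d*(z-c[2])/d[2]
def proj(n,p):
    K,R,t=cam(n);q=K@(R@np.array(p,float)+t);return q[:2]/q[2]
def tri(a,b):
    c1,d1=ray('top',*a);c2,d2=ray('side',*b)
    A=np.stack([d1,-d2],1);s=np.linalg.lstsq(A,c2-c1,rcond=None)[0]
    p,q=c1+d1*s[0],c2+d2*s[1];return (p+q)/2,np.linalg.norm(p-q)
E
python3 - <<'E'
from h import *
tops=[(167,209),(286,212),(382,217),(422,198)]; sides=[(298,320),(328,228),(348,173),(340,151)]
P={}
for n,c in (('top',tops),('side',sides)):
    im=cv2.imread(f'pics/{n}0.png');hsv=cv2.cvtColor(im,cv2.COLOR_BGR2HSV)
    m=cv2.inRange(hsv,(3,90,60),(16,255,255))
    N,l,st,ce=cv2.connectedComponentsWithStats(m)
    P[n]=[]
    tiles=[]
    for u,v in c:
        k=l[v-3:v+8,u-6:u+6].ravel();k=k[k>0];k=np.bincount(k).argmax()
        cn=max(cv2.findContours((l==k).astype(np.uint8),cv2.RETR_EXTERNAL,cv2.CHAIN_APPROX_NONE)[0],key=cv2.contourArea)
        e=cv2.fitEllipse(cn);print(n,(u,v),st[k],ce[k].round(2),e);P[n].append(ce[k])
        tiles.append(cv2.resize(im[v-24:v+26,u-25:u+25],(400,300*4//3),interpolation=cv2.INTER_CUBIC)[:, :])
    g=np.vstack([np.hstack(tiles[:2]),np.hstack(tiles[2:])]);cv2.imwrite(f'pics/{n}z.png',cv2.resize(g,(600,600)))
for a,b in zip(P['top'],P['side']):
    print(onplane('top',*a,.075).round(4),onplane('side',*b,.075).round(4),tri(a,b))
E
```

```text
top (167, 209) [151 194  32  32 798] [166.59 209.66] ((166.59315490722656, 209.66329956054688), (30.444116592407227, 31.560466766357422), 78.38307189941406)
top (286, 212) [270 196  31  32 779] [285.27 211.69] ((285.26885986328125, 211.6831817626953), (30.19443130493164, 31.032283782958984), 162.1488494873047)
top (382, 217) [366 201  32  32 780] [381.71 216.48] ((381.6979675292969, 216.4994354248047), (30.356721878051758, 30.965967178344727), 91.78581237792969)
top (422, 198) [407 183  31  31 761] [421.99 198.01] ((421.9840087890625, 198.0143280029297), (30.221817016601562, 30.361005783081055), 92.29852294921875)
side (298, 320) [281 300  36  31 867] [298.34 314.55] ((298.3344421386719, 314.5469665527344), (30.08498764038086, 34.74906539916992), 86.84785461425781)
side (328, 228) [314 211  29  23 526] [328.21 222.2 ] ((328.21051025390625, 222.2160186767578), (21.611299514770508, 28.874523162841797), 89.35333251953125)
side (348, 173) [330 159  32  17 367] [348.14 166.81] ((347.52044677734375, 166.7082977294922), (16.24200439453125, 29.208389282226562), 97.2960433959961)
side (340, 151) [328 139  25  15 303] [339.87 145.86] ((339.8734130859375, 145.8743896484375), (14.525033950805664, 24.16066551208496), 91.84176635742188)
[0.4796 0.3269 0.075 ] [0.48   0.3289 0.075 ] (array([0.48007087, 0.32762757, 0.07307242]), np.float64(0.0005019358172788554))
[ 0.468  -0.0257  0.075 ] [ 0.4688 -0.0256  0.075 ] (array([ 0.46841506, -0.02570628,  0.07490653]), np.float64(0.0008323950475106163))
[ 0.449 -0.314  0.075] [ 0.4526 -0.318   0.075 ] (array([ 0.45036385, -0.31322073,  0.07873928]), np.float64(0.003237979296703167))
[ 0.5029 -0.4377  0.075 ] [ 0.5036 -0.4382  0.075 ] (array([ 0.50315843, -0.4375897 ,  0.07544565]), np.float64(0.0006721725695047612))
```

View pics/topz.png

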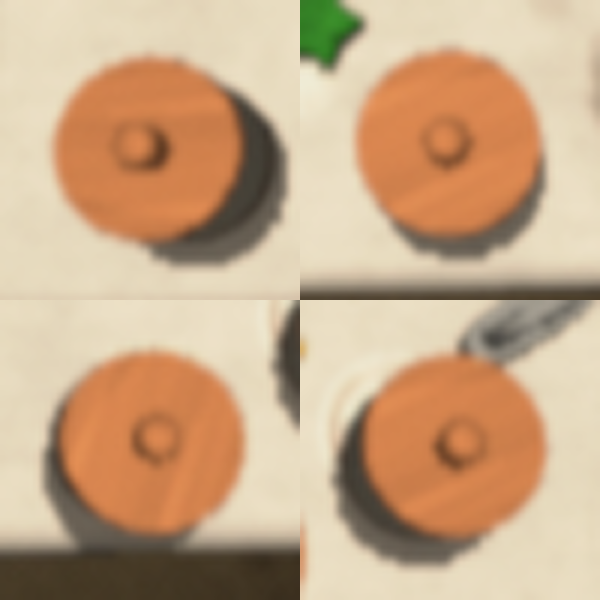

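View pics/sidez.png

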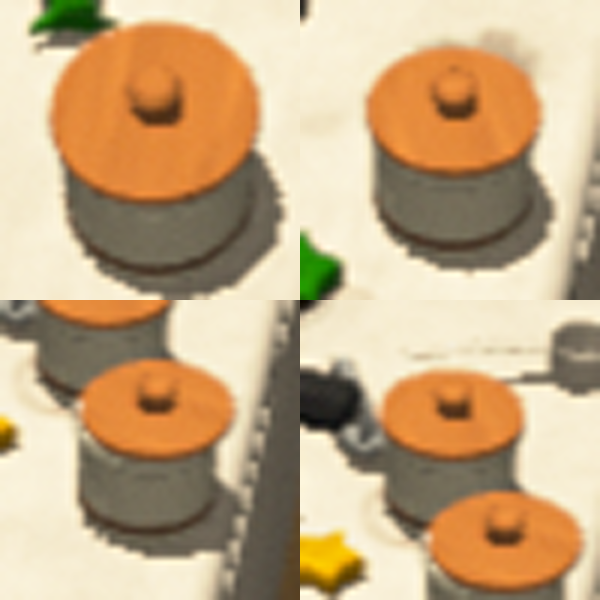

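C (third lid, y≈-0.31) looks shifted toward the robot. I'll press D first, since it's on the way and gives a reference, then C.

Call:
carry_out([
  {"tx": 0.343, "ty": -0.035, "tz": 0.05, "wz": 0.252, "grip": 0},
  {"tx": 0.343, "ty": -0.035, "tz": 0.05, "wz": 0.252, "grip": 0},
  {"tx": 0.343, "ty": -0.035, "tz": 0.05, "wz": 0.252, "grip": 0},
  {"tx": 0.343, "ty": -0.035, "tz": 0.05, "wz": 0.252, "grip": 0},
  {"tx": 0.343, "ty": -0.035, "tz": 0.05, "wz": 0.252, "grip": 0},
], grip_force=20)

```text
$.steps[0]: bad value
```

Call:
carry_out([
  {"tx": 0.343, "ty": -0.035, "tz": 0.05, "wx": 0.0, "wy": 0.0, "wz": 0.252, "grip": 0.001},
  {"tx": 0.343, "ty": -0.035, "tz": 0.05, "wx": 0.0, "wy": 0.0, "wz": 0.252, "grip": 0.001},
  {"tx": 0.343, "ty": -0.035, "tz": 0.05, "wx": 0.0, "wy": 0.0, "wz": 0.252, "grip": 0.001},
  {"tx": 0.343, "ty": -0.035, "tz": 0.05, "wx": 0.0, "wy": 0.0, "wz": 0.252, "grip": 0.001},
  {"tx": 0.343, "ty": -0.035, "tz": 0.05, "wx": 0.0, "wy": 0.0, "wz": 0.252, "grip": 0.001},
], grip_force=20)

```text
t: 0.52
ee_pos: [0.3327, -0.4865, 0.1843]
ee_rot: [-0.0, 1.0, -0.0, -0.0]
ft_force: [0.2, -0.9, 0.5]
gripper_width: 0.663
```

Call:
carry_out([
  {"tx": 0.134, "ty": -0.049, "tz": 0.084, "wx": 0.0, "wy": 0.0, "wz": 0.0, "grip": 0.001},
  {"tx": 0.134, "ty": -0.049, "tz": 0.084, "wx": 0.0, "wy": 0.0, "wz": 0.0, "grip": 0.001},
  {"tx": 0.134, "ty": -0.049, "tz": 0.084, "wx": 0.0, "wy": 0.0, "wz": 0.0, "grip": 0.001},
  {"tx": 0.134, "ty": -0.049, "tz": 0.084, "wx": 0.0, "wy": 0.0, "wz": 0.0, "grip": 0.001},
  {"tx": 0.134, "ty": -0.049, "tz": 0.084, "wx": 0.0, "wy": 0.0, "wz": 0.0, "grip": 0.001},
])

```text
t: 0.93
ee_pos: [0.4689, -0.4341, 0.0956]
ee_rot: [-0.003, 1.0, 0.002, -0.002]
ft_force: [-0.0, 0.2, -0.8]
gripper_width: 0.297
```

Call:
carry_out([
  {"tx": 0.0, "ty": 0.0, "tz": 0.016, "wx": 0.0, "wy": 0.0, "wz": 0.0, "grip": 0.001},
  {"tx": 0.0, "ty": 0.0, "tz": 0.018, "wx": 0.0, "wy": 0.0, "wz": 0.0, "grip": 0.001},
  {"tx": 0.0, "ty": 0.0, "tz": 0.018, "wx": 0.0, "wy": 0.0, "wz": 0.0, "grip": 0.001},
])

```text
t: 1.18
ee_pos: [0.4643, -0.4381, 0.0818]
ee_rot: [-0.001, 1.0, -0.0, -0.001]
ft_force: [-0.6, -0.4, 0.6]
gripper_width: 0.084
```

Call:
carry_out([
  {"tx": 0.002, "ty": 0.0, "tz": 0.003, "wx": 0.0, "wy": 0.0, "wz": 0.0, "grip": 0.001},
  {"tx": 0.002, "ty": 0.0, "tz": 0.003, "wx": 0.0, "wy": 0.0, "wz": 0.0, "grip": 0.001},
  {"tx": 0.002, "ty": 0.0, "tz": 0.003, "wx": 0.0, "wy": 0.0, "wz": 0.0, "grip": 0.001},
])

```text
t: 1.43
ee_pos: [0.4672, -0.4392, 0.0807]
ee_rot: [0.0, 1.0, -0.001, 0.0]
ft_force: [-0.2, -0.3, -0.2]
gripper_width: 0.009
```

Call:
carry_out([
  {"tx": 0.0, "ty": 0.0, "tz": 0.002, "wx": 0.0, "wy": 0.0, "wz": 0.0, "grip": 0.001},
  {"tx": 0.0, "ty": 0.0, "tz": 0.002, "wx": 0.0, "wy": 0.0, "wz": 0.0, "grip": 0.001},
])

```text
t: 1.6
ee_pos: [0.4672, -0.4388, 0.0781]
ee_rot: [0.0, 1.0, -0.0, 0.0]
ft_force: [0.0, 0.9, -0.0]
gripper_width: 0.014
```

Call:
carry_out([
  {"tx": 0.0, "ty": 0.0, "tz": 0.001, "wx": 0.0, "wy": 0.0, "wz": 0.0, "grip": 0.001},
  {"tx": 0.0, "ty": 0.0, "tz": 0.001, "wx": 0.0, "wy": 0.0, "wz": 0.0, "grip": 0.001},
])

```text
t: 1.77
ee_pos: [0.4674, -0.4388, 0.0773]
ee_rot: [0.0, 1.0, -0.0, 0.0]
ft_force: [-0.2, -0.0, 1.0]
gripper_width: 0.013
```

Call:
carry_out([
  {"tx": 0.0, "ty": 0.0, "tz": 0.001, "wx": 0.0, "wy": 0.0, "wz": 0.0, "grip": 0.001},
  {"tx": 0.0, "ty": 0.0, "tz": 0.001, "wx": 0.0, "wy": 0.0, "wz": 0.0, "grip": 0.001},
])

```text
t: 1.93
ee_pos: [0.4674, -0.4388, 0.0773]
ee_rot: [0.0, 1.0, -0.0, 0.0]
ft_force: [-1.7, 1.1, 6.6]
gripper_width: 0.008
```

Call:
carry_out([
  {"tx": 0.0, "ty": 0.0, "tz": 0.001, "wx": 0.0, "wy": 0.0, "wz": 0.0, "grip": 0.001},
  {"tx": 0.0, "ty": 0.0, "tz": 0.001, "wx": 0.0, "wy": 0.0, "wz": 0.0, "grip": 0.001},
])

```text
t: 2.1
ee_pos: [0.4674, -0.4388, 0.0773]
ee_rot: [0.001, 1.0, -0.0, 0.0]
ft_force: [-2.6, 1.5, 11.8]
gripper_width: 0.01
```

Call:
carry_out([
  {"tx": -0.01, "ty": 0.0, "tz": -0.03, "wx": 0.0, "wy": 0.0, "wz": 0.0, "grip": 0.001},
  {"tx": -0.03, "ty": -0.03, "tz": -0.03, "wx": 0.0, "wy": 0.0, "wz": 0.0, "grip": 0.001},
  {"tx": -0.0535, "ty": -0.065, "tz": -0.03, "wx": 0.0, "wy": 0.0, "wz": 0.0, "grip": 0.001},
  {"tx": -0.0535, "ty": -0.1, "tz": -0.03, "wx": 0.0, "wy": 0.0, "wz": 0.0, "grip": 0.001},
  {"tx": -0.0535, "ty": -0.125, "tz": -0.02, "wx": 0.0, "wy": 0.0, "wz": 0.0, "grip": 0.001},
])

```text
t: 2.52
ee_pos: [0.413, -0.3119, 0.0963]
ee_rot: [0.0, 1.0, -0.001, 0.001]
ft_force: [0.7, -0.4, 0.4]
gripper_width: 0.014
```

Call:
carry_out([
  {"tx": 0.0, "ty": 0.0, "tz": 0.008, "wx": 0.0, "wy": 0.0, "wz": 0.0, "grip": 0.001},
  {"tx": 0.0, "ty": 0.0, "tz": 0.008, "wx": 0.0, "wy": 0.0, "wz": 0.0, "grip": 0.001},
  {"tx": 0.0, "ty": 0.0, "tz": 0.008, "wx": 0.0, "wy": 0.0, "wz": 0.0, "grip": 0.001},
])

```text
t: 2.77
ee_pos: [0.4143, -0.3141, 0.0868]
ee_rot: [0.0, 1.0, 0.0, 0.0]
ft_force: [-0.4, 0.1, 0.6]
gripper_width: 0.012
```

Now 1.5 mm steps onto C's near edge.

Call:
carry_out([
  {"tx": 0.0, "ty": 0.0, "tz": 0.003, "wx": 0.0, "wy": 0.0, "wz": 0.0, "grip": 0.001},
  {"tx": 0.0, "ty": 0.0, "tz": 0.003, "wx": 0.0, "wy": 0.0, "wz": 0.0, "grip": 0.001},
])

```text
t: 2.93
ee_pos: [0.4142, -0.3147, 0.0837]
ee_rot: [0.0, 1.0, -0.001, 0.0]
ft_force: [-0.4, -0.7, -0.6]
gripper_width: 0.013
```

Call:
carry_out([
  {"tx": 0.0, "ty": 0.0, "tz": 0.0015, "wx": 0.0, "wy": 0.0, "wz": 0.0, "grip": 0.001},
  {"tx": 0.0, "ty": 0.0, "tz": 0.0015, "wx": 0.0, "wy": 0.0, "wz": 0.0, "grip": 0.001},
])

```text
t: 3.1
ee_pos: [0.4139, -0.3142, 0.0821]
ee_rot: [-0.0, 1.0, -0.0, -0.0]
ft_force: [-0.5, -0.2, -0.7]
gripper_width: 0.007
```

Call:
carry_out([
  {"tx": 0.0, "ty": 0.0, "tz": 0.0015, "wx": 0.0, "wy": 0.0, "wz": 0.0, "grip": 0.001},
  {"tx": 0.0, "ty": 0.0, "tz": 0.0015, "wx": 0.0, "wy": 0.0, "wz": 0.0, "grip": 0.001},
])

```text
t: 3.27
ee_pos: [0.4138, -0.3141, 0.0809]
ee_rot: [0.0, 1.0, -0.0, -0.0]
ft_force: [-0.8, -1.6, 2.8]
gripper_width: 0.01
```

Call:
carry_out([
  {"tx": 0.0, "ty": 0.0, "tz": 0.0015, "wx": 0.0, "wy": 0.0, "wz": 0.0, "grip": 0.001},
  {"tx": 0.0, "ty": 0.0, "tz": 0.0015, "wx": 0.0, "wy": 0.0, "wz": 0.0, "grip": 0.001},
])

```text
t: 3.43
ee_pos: [0.4138, -0.3141, 0.0806]
ee_rot: [0.001, 1.0, 0.0, -0.0]
ft_force: [-3.2, 0.1, 8.5]
gripper_width: 0.01
```

Call:
carry_out([
  {"tx": 0.0, "ty": 0.0, "tz": -0.008, "wx": 0.0, "wy": 0.0, "wz": 0.0, "grip": 0.001},
  {"tx": 0.003, "ty": 0.0, "tz": -0.008, "wx": 0.0, "wy": 0.0, "wz": 0.0, "grip": 0.001},
  {"tx": 0.006, "ty": 0.0, "tz": -0.008, "wx": 0.0, "wy": 0.0, "wz": 0.0, "grip": 0.001},
  {"tx": 0.006, "ty": 0.0, "tz": -0.008, "wx": 0.0, "wy": 0.0, "wz": 0.0, "grip": 0.001},
])

```text
t: 3.77
ee_pos: [0.4208, -0.3137, 0.0874]
ee_rot: [0.0, 1.0, 0.0, 0.0]
ft_force: [0.5, 0.1, -0.2]
gripper_width: 0.012
```

Call:
carry_out([
  {"tx": 0.001, "ty": 0.0, "tz": 0.0, "wx": 0.0, "wy": 0.0, "wz": 0.0, "grip": 0.001},
  {"tx": 0.002, "ty": 0.0, "tz": 0.0, "wx": 0.0, "wy": 0.0, "wz": 0.0, "grip": 0.001},
  {"tx": 0.002, "ty": 0.0, "tz": 0.0, "wx": 0.0, "wy": 0.0, "wz": 0.0, "grip": 0.001},
])

```text
t: 4.02
ee_pos: [0.4221, -0.3135, 0.0871]
ee_rot: [-0.0, 1.0, -0.0, -0.0]
ft_force: [0.5, -0.4, -0.4]
gripper_width: 0.014
```

Call:
carry_out([
  {"tx": 0.001, "ty": 0.0, "tz": 0.0, "wx": 0.0, "wy": 0.0, "wz": 0.0, "grip": 0.001},
  {"tx": 0.002, "ty": 0.0, "tz": 0.0, "wx": 0.0, "wy": 0.0, "wz": 0.0, "grip": 0.001},
  {"tx": 0.002, "ty": 0.0, "tz": 0.0, "wx": 0.0, "wy": 0.0, "wz": 0.0, "grip": 0.001},
])

```text
t: 4.27
ee_pos: [0.424, -0.3136, 0.0873]
ee_rot: [0.0, 1.0, -0.0, -0.0]
ft_force: [0.6, 0.7, 0.0]
gripper_width: 0.013
```

```bash
cat > look.py <<'E'
import sys
from h import *
tag=sys.argv[1]; out=[]
for n,(u,v) in (('top',(382,217)),('side',(346,175))):
    im=vision.capture(n)[:,:,::-1]
    out.append(cv2.resize(im[v-24:v+26,u-24:u+26],(400,400),interpolation=cv2.INTER_CUBIC))
cv2.imwrite(f'pics/{tag}.png',np.hstack(out)); s=env.sense(); print(s['ee_pos'],s['ft_force'],s['t'])
E
python3 look.py c1
```

```text
[ 0.42395647 -0.31358974  0.08735027] [ 0.72714958  0.27381363 -0.72135041] 4.3667
```

View pics/c1.png

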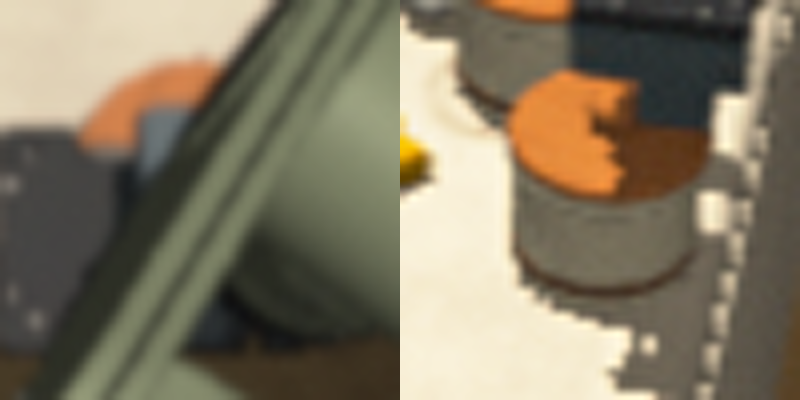

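The side crop shows the finger at the knob. The lid spans about 510–710 px and the canister 513–697, so it is still about 1 px right (toward the robot). I'll keep pushing.

Call:
carry_out([
  {"tx": 0.001, "ty": 0.0, "tz": 0.0, "wx": 0.0, "wy": 0.0, "wz": 0.0, "grip": 0.001},
  {"tx": 0.002, "ty": 0.0, "tz": 0.0, "wx": 0.0, "wy": 0.0, "wz": 0.0, "grip": 0.001},
  {"tx": 0.002, "ty": 0.0, "tz": 0.0, "wx": 0.0, "wy": 0.0, "wz": 0.0, "grip": 0.001},
])

```text
t: 4.62
ee_pos: [0.426, -0.3136, 0.0874]
ee_rot: [0.0, 1.0, -0.0, -0.0]
ft_force: [-0.2, 0.2, -0.7]
gripper_width: 0.012
```

Call:
carry_out([
  {"tx": 0.001, "ty": 0.0, "tz": 0.0, "wx": 0.0, "wy": 0.0, "wz": 0.0, "grip": 0.001},
  {"tx": 0.0015, "ty": 0.0, "tz": 0.0, "wx": 0.0, "wy": 0.0, "wz": 0.0, "grip": 0.001},
  {"tx": 0.0015, "ty": 0.0, "tz": 0.0, "wx": 0.0, "wy": 0.0, "wz": 0.0, "grip": 0.001},
])

```text
t: 4.87
ee_pos: [0.4276, -0.3136, 0.0874]
ee_rot: [0.0, 1.0, -0.0, 0.0]
ft_force: [-0.6, 0.7, 0.6]
gripper_width: 0.014
```

```bash
python3 look.py c2
```

```text
[ 0.42750081 -0.31360327  0.08737084] [-0.38117258 -0.5399541  -1.34929477] 4.9667
```

View pics/c2.png

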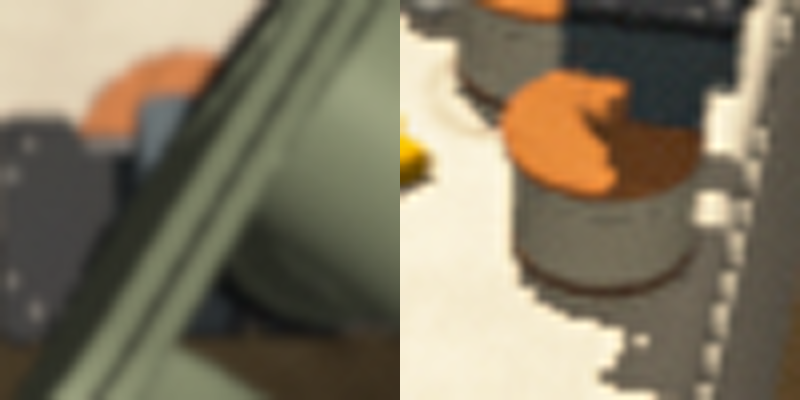

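The lid now spans about 503–702 over the canister at 513–697, so it's roughly centred. Next I back off and press the near edge.

Call:
carry_out([
  {"tx": -0.013, "ty": 0.0, "tz": 0.0, "wx": 0.0, "wy": 0.0, "wz": 0.0, "grip": 0.001},
  {"tx": -0.013, "ty": 0.0, "tz": 0.005, "wx": 0.0, "wy": 0.0, "wz": 0.0, "grip": 0.001},
  {"tx": -0.013, "ty": 0.0, "tz": 0.007, "wx": 0.0, "wy": 0.0, "wz": 0.0, "grip": 0.001},
  {"tx": -0.013, "ty": 0.0, "tz": 0.008, "wx": 0.0, "wy": 0.0, "wz": 0.0, "grip": 0.001},
  {"tx": -0.013, "ty": 0.0, "tz": 0.008, "wx": 0.0, "wy": 0.0, "wz": 0.0, "grip": 0.001},
])

```text
t: 5.38
ee_pos: [0.4143, -0.3136, 0.0791]
ee_rot: [-0.0, 1.0, -0.0, -0.0]
ft_force: [-0.4, -0.1, 0.7]
gripper_width: 0.012
```

Call:
carry_out([
  {"tx": 0.0, "ty": 0.0, "tz": 0.0015, "wx": 0.0, "wy": 0.0, "wz": 0.0, "grip": 0.001},
  {"tx": 0.0, "ty": 0.0, "tz": 0.0015, "wx": 0.0, "wy": 0.0, "wz": 0.0, "grip": 0.001},
])

```text
t: 5.55
ee_pos: [0.4145, -0.3136, 0.0777]
ee_rot: [-0.0, 1.0, -0.0, -0.0]
ft_force: [0.3, 0.4, 0.0]
gripper_width: 0.005
```

Call:
carry_out([
  {"tx": 0.0, "ty": 0.0, "tz": 0.0015, "wx": 0.0, "wy": 0.0, "wz": 0.0, "grip": 0.001},
  {"tx": 0.0, "ty": 0.0, "tz": 0.0015, "wx": 0.0, "wy": 0.0, "wz": 0.0, "grip": 0.001},
])

```text
t: 5.72
ee_pos: [0.4147, -0.3137, 0.0773]
ee_rot: [0.0, 1.0, -0.0, 0.0]
ft_force: [-1.2, 1.2, 5.9]
gripper_width: 0.007
```

Call:
carry_out([
  {"tx": 0.0, "ty": 0.0, "tz": -0.035, "wx": 0.0, "wy": 0.0, "wz": 0.0, "grip": 0.001},
  {"tx": 0.02, "ty": -0.017, "tz": -0.035, "wx": 0.0, "wy": 0.0, "wz": 0.0, "grip": 0.001},
  {"tx": 0.04, "ty": -0.034, "tz": -0.025, "wx": 0.0, "wy": 0.0, "wz": 0.0, "grip": 0.001},
  {"tx": 0.04, "ty": -0.034, "tz": -0.008, "wx": 0.0, "wy": 0.0, "wz": 0.0, "grip": 0.001},
  {"tx": 0.04, "ty": -0.034, "tz": -0.005, "wx": 0.0, "wy": 0.0, "wz": 0.0, "grip": 0.001},
])

```text
t: 6.13
ee_pos: [0.4541, -0.2781, 0.0796]
ee_rot: [-0.001, 1.0, 0.001, -0.001]
ft_force: [-0.8, 0.2, -0.0]
gripper_width: 0.009
```

Call:
carry_out([
  {"tx": 0.0, "ty": 0.0, "tz": 0.0025, "wx": 0.0, "wy": 0.0, "wz": 0.0, "grip": 0.001},
  {"tx": 0.0, "ty": 0.0, "tz": 0.0025, "wx": 0.0, "wy": 0.0, "wz": 0.0, "grip": 0.001},
])

```text
t: 6.3
ee_pos: [0.4539, -0.2797, 0.0785]
ee_rot: [-0.0, 1.0, -0.0, -0.001]
ft_force: [-0.3, 0.5, -0.1]
gripper_width: 0.014
```

Call:
carry_out([
  {"tx": 0.0, "ty": 0.0, "tz": 0.002, "wx": 0.0, "wy": 0.0, "wz": 0.0, "grip": 0.001},
  {"tx": 0.0, "ty": 0.0, "tz": 0.0025, "wx": 0.0, "wy": 0.0, "wz": 0.0, "grip": 0.001},
])

```text
t: 6.47
ee_pos: [0.4546, -0.2803, 0.0773]
ee_rot: [0.0, 1.0, -0.001, 0.001]
ft_force: [-0.9, 0.9, 7.0]
gripper_width: 0.012
```

Call:
carry_out([
  {"tx": 0.0, "ty": 0.0, "tz": -0.037, "wx": 0.0, "wy": 0.0, "wz": 0.0, "grip": 0.001},
  {"tx": 0.0, "ty": 0.03, "tz": -0.037, "wx": 0.0, "wy": 0.0, "wz": 0.0, "grip": 0.001},
  {"tx": 0.0, "ty": 0.067, "tz": -0.037, "wx": 0.0, "wy": 0.0, "wz": 0.0, "grip": 0.001},
  {"tx": 0.0, "ty": 0.067, "tz": -0.008, "wx": 0.0, "wy": 0.0, "wz": 0.0, "grip": 0.001},
  {"tx": 0.0, "ty": 0.067, "tz": -0.005, "wx": 0.0, "wy": 0.0, "wz": 0.0, "grip": 0.001},
])

```text
t: 6.88
ee_pos: [0.4525, -0.3472, 0.0789]
ee_rot: [-0.001, 1.0, -0.002, -0.002]
ft_force: [-1.3, 1.4, -2.1]
gripper_width: 0.007
```

Call:
carry_out([
  {"tx": 0.0, "ty": 0.0, "tz": 0.0025, "wx": 0.0, "wy": 0.0, "wz": 0.0, "grip": 0.001},
  {"tx": 0.0, "ty": 0.0, "tz": 0.0025, "wx": 0.0, "wy": 0.0, "wz": 0.0, "grip": 0.001},
])

```text
t: 7.05
ee_pos: [0.4539, -0.346, 0.0787]
ee_rot: [-0.001, 1.0, -0.0, -0.001]
ft_force: [0.3, 0.3, -0.2]
gripper_width: 0.013
```

Call:
carry_out([
  {"tx": 0.0, "ty": 0.0, "tz": 0.002, "wx": 0.0, "wy": 0.0, "wz": 0.0, "grip": 0.001},
  {"tx": 0.0, "ty": 0.0, "tz": 0.0025, "wx": 0.0, "wy": 0.0, "wz": 0.0, "grip": 0.001},
])

```text
t: 7.22
ee_pos: [0.4549, -0.3463, 0.0773]
ee_rot: [0.0, 1.0, 0.0, 0.001]
ft_force: [-0.3, -0.1, 5.2]
gripper_width: 0.01
```

Call:
carry_out([
  {"tx": 0.0, "ty": 0.0, "tz": -0.03, "wx": 0.0, "wy": 0.0, "wz": 0.0, "grip": 0.001},
  {"tx": -0.02, "ty": 0.01, "tz": -0.06, "wx": 0.0, "wy": 0.0, "wz": 0.0, "grip": 0.001},
  {"tx": -0.05, "ty": 0.03, "tz": -0.08, "wx": 0.0, "wy": 0.0, "wz": 0.0, "grip": 0.001},
  {"tx": -0.08, "ty": 0.05, "tz": -0.1, "wx": 0.0, "wy": 0.0, "wz": 0.0, "grip": 0.001},
  {"tx": -0.11, "ty": 0.07, "tz": -0.12, "wx": 0.0, "wy": 0.0, "wz": 0.0, "grip": 0.001},
])

```text
t: 7.63
ee_pos: [0.3437, -0.4167, 0.1984]
ee_rot: [0.001, 1.0, 0.001, 0.001]
ft_force: [0.1, 0.0, 0.0]
gripper_width: 0.011
```

Call:
carry_out([
  {"tx": -0.19, "ty": 0.13, "tz": -0.02, "wx": 0.0, "wy": 0.0, "wz": 0.0, "grip": 0.001},
  {"tx": -0.19, "ty": 0.13, "tz": -0.02, "wx": 0.0, "wy": 0.0, "wz": 0.0, "grip": 0.001},
  {"tx": -0.19, "ty": 0.13, "tz": -0.02, "wx": 0.0, "wy": 0.0, "wz": 0.0, "grip": 0.001},
  {"tx": -0.19, "ty": 0.13, "tz": -0.02, "wx": 0.0, "wy": 0.0, "wz": 0.0, "grip": 0.001},
  {"tx": -0.19, "ty": 0.13, "tz": -0.02, "wx": 0.0, "wy": 0.0, "wz": 0.0, "grip": 0.001},
])

```text
t: 8.05
ee_pos: [0.1717, -0.5343, 0.2157]
ee_rot: [0.001, 1.0, 0.0, 0.0]
ft_force: [1.2, -0.5, -0.1]
gripper_width: 0.009
```

Run:
```python
from h import *
tops=[(167,209),(286,212),(382,216),(422,198)]; sides=[(298,320),(328,228),(346,172),(340,149)]
P={};tiles=[]
for n,c in (('top',tops),('side',sides)):
    im=vision.capture(n)[:,:,::-1].copy();hsv=cv2.cvtColor(im,cv2.COLOR_BGR2HSV)
    cv2.imwrite(f'pics/{n}_end.png',im)
    o=cv2.imread(f'pics/{n}0.png');d=cv2.absdiff(im,o).max(2)
    m=cv2.inRange(hsv,(3,90,60),(16,255,255))
    N,l,st,ce=cv2.connectedComponentsWithStats(m);P[n]=[]
    for u,v in c:
        k=l[v-8:v+8,u-6:u+6].ravel();k=k[k>0];k=np.bincount(k).argmax();P[n].append(ce[k])
        cn=max(cv2.findContours((l==k).astype(np.uint8),cv2.RETR_EXTERNAL,cv2.CHAIN_APPROX_NONE)[0],key=cv2.contourArea)
        print(n,st[k],ce[k].round(2),cv2.fitEllipse(cn)[1:])
        tiles.append(cv2.resize(im[v-24:v+26,u-25:u+25],(200,200),interpolation=cv2.INTER_CUBIC))
    cv2.imwrite(f'pics/{n}_diff.png',cv2.convertScaleAbs(d,alpha=3))
cv2.imwrite('pics/endz.png',np.vstack([np.hstack(tiles[:4]),np.hstack(tiles[4:])]))
for a,b in zip(P['top'],P['side']): print(tri(a,b))
s=env.sense();print(s['t'],s['ee_pos'],s['ft_force'])
```

```text
top [151 194  32  32 798] [166.59 209.66] ((30.444116592407227, 31.560466766357422), 78.38307189941406)
top [270 196  31  32 779] [285.27 211.69] ((30.19443130493164, 31.032283782958984), 162.1488494873047)
top [366 199  32  32 781] [381.46 214.57] ((30.389205932617188, 30.9752140045166), 45.267051696777344)
top [407 183  31  31 762] [421.97 198.03] ((30.229448318481445, 30.372087478637695), 83.84142303466797)
side [281 300  35  31 867] [298.28 314.54] ((30.09998321533203, 34.71635437011719), 87.60809326171875)
side [314 211  29  23 525] [328.21 222.22] ((21.61475944519043, 28.812833786010742), 89.43867492675781)
side [330 159  30  17 371] [346.53 167.01] ((16.342609405517578, 28.017885208129883), 98.18204498291016)
side [328 139  25  15 303] [339.78 145.86] ((14.560362815856934, 24.08563232421875), 91.83647918701172)
(array([0.48014373, 0.32763561, 0.07307649]), np.float64(0.0006482933988139117))
(array([ 0.46841014, -0.02570342,  0.07485218]), np.float64(0.0008125929542069243))
(array([ 0.45614683, -0.31297119,  0.07711042]), np.float64(0.003083087361090901))
(array([ 0.5033015 , -0.43752993,  0.0754605 ]), np.float64(0.00104669409429585))
8.15 [ 0.16888061 -0.5368947   0.2157679 ] [-0.01581877  1.00048536 -0.19763864]
```

View pics/endz.png

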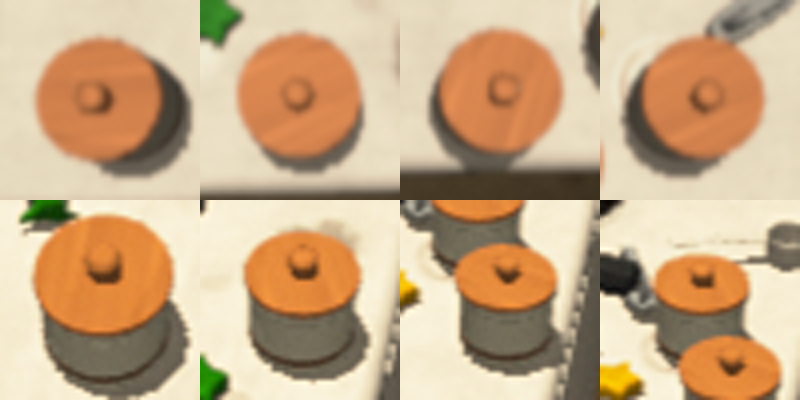

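View pics/top_end.png

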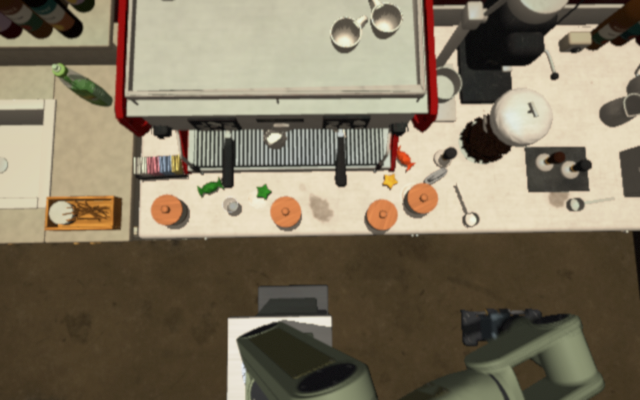

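View pics/side_diff.png

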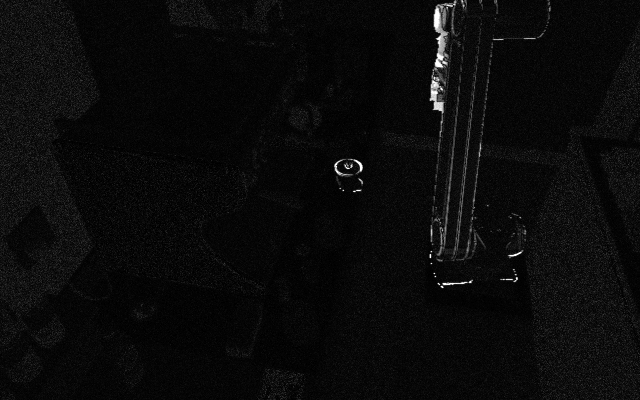

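Only lid C moved, by about 6 mm in +x. It now sits level over its canister, and the glass, scoop and stars show no change.

```bash
python3 -c "
from station import env
print(env.job_done())"
```

```text
the job is handed in; nothing more can be done
None
```

The loose lid was the third from the left (x ≈ 0.45, y ≈ -0.31), and it now sits fully home. I handed the job in at about 8 s of the 64 s allowed; no verdict was reported.

- **Finding it:** The side view showed it shifted towards the robot. Pressed near its robot-side edge, its top stopped at 80.6 mm, about 3.5 mm too high. The rightmost lid, pressed first as a reference, was firm at 77.3 mm.
- **Fixing it:** I pushed it at the knob about 6 mm away from the robot, with under 2 N measured, and then pressed it down.
- **Checks on that lid:** It stopped firmly at 77.3 mm (5–7 N) on its near, left and right edges. I did not press the far edge because the gripper's body would have come near the espresso machine's handle.
- **Other lids:** I did not press the two on the left. The pictures showed them centred and unchanged.
- **Bystanders:** The last pictures showed no change to the shot glass, scoop or stars.
- **One measurement disagreed:** For that lid, the two camera views still disagreed by about 3 mm when combined, as they did before the push. I think the colour mask picked up something other than the lid, and I relied on the presses instead.

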